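# Open the lint filter box and take its filters out for washing

### The job

Open the dryer's lint filter box: loosen all the captive thumbscrews that hold its cover, each turned anticlockwise to its stop, then lift the cover straight off and lay it flat, right way up, in the middle of the rubber mat. Then draw each lint filter forward from under the fixed roof at the rear of the box, lift it out and lay it flat, tab up, in the steel drip tray. Leave the candle jar, the little can and the roll of tape behind the box where they stand.

Things in the scene. Friction and masses are not known exactly. Their poses are not given: they have to be found in the camera images.
- filter_box: Fixed grey box, 66 mm high, 208 mm wide (y); origin on its underside, x to its rear (round spigot), z up. Floor top z = 6; inside x = -100 to 85 mm. Top open from x = -100 to 45; behind that a fixed roof, z 61 to 66. Dividers, 3 mm thick, 18 mm over the floor, at y = -34 and 34 make bays 65 mm wide centred at y = -68, 0, 68. The cover's screws lock in slots in two front lugs and in the roof.
- cover: Aluminium plate, about 0.5 kg, 4 mm thick, 206 mm (y), x from -141 to 89 with its ears; origin on its underside. Fitted: origin at box (0, 0, 66 mm), axes along the box's. Handle: 10 mm round bar, straight 68 mm along y, middle at (-30, 0, 41) mm, above the centre of gravity. Screw feet reach 12 mm below: lift straight 20 mm first; laid down it stands on them, origin 12 mm over the mat.
- screw_left_wing (a point): Middle of the wing of the thumbscrew on the left front ear (cover x -123, y 70 mm), 26.5 mm above the cover's underside. The black wing is an upright bar 40 mm long, 10 mm thick, reaching from 10.5 to 36.5 mm above the cover's underside, over a steel collar 27 mm across. The frame turns with the screw: x along the wing, z up.
- screw_right_wing (a point): The same on the right front ear (cover x -123, y -70 mm).
- screw_rear_wing (a point): The same on the rear ear, above the roof (cover x 68, y 0 mm).
- screw_left (a joint): Turn of that captive thumbscrew in rad, growing anticlockwise from above: 0 to 0.3 at the start (fast), stop at 2.2. Loosened above 2.0, where its cross-bar foot lines up with its slot and the cover can rise. Friction 0.06 Nm; stays where left. Usually takes two grasps: turn, let go, swing back, grasp again.
- screw_right (a joint): The same for the right front thumbscrew.
- screw_rear (a joint): The same for the rear thumbscrew.
- filter_0: Loose lint filter, or absent: flat grey mesh frame 100 (x) x 60 (y) x 14 mm, 150 g; origin under its centre. Pull tab 8 mm thick (x), 36 mm wide (y) at x = -36, from z = 14 to 56 mm. Starts in a bay, x to the box's rear, origin at box x about 32, z 6 mm: its rear 37 mm lie under the roof. Draw it 45 to 72 mm along box -x before it can rise.
- filter_1: Another such filter, if present.
- filter_2: Another such filter, if present.
- filter_0_tab (a point): Grip point in filter_0's pull tab, at filter (-36, 0, 44) mm; frame parallel to the filter's (x through the tab's 8 mm thickness).
- filter_1_tab (a point): The same for filter_1.
- filter_2_tab (a point): The same for filter_2.
- mat: Fixed dark grey ribbed rubber mat, 250 by 250 mm, 3 mm thick; origin at the centre of its underside. Left or right of the box.
- drip_tray: Loose steel tray, 160 (x) x 250 (y) x 20 mm high, walls and floor 4 mm, 0.8 kg; origin under its centre. Stands on the other side of the box from the mat. Three filters lie in it side by side along its y, 75 mm apart.
- candle: Candle in a glass jar, 76 mm across, 90 mm high, behind the box; bystander. Origin under its centre.
- can: Small open grey metal can, 67 mm across, 97 mm high, behind the box; bystander. Origin under its centre.
- tape_roll: Roll of masking tape lying flat, 100 mm across, 25 mm high, behind the box; bystander. Origin under its centre.

How it is judged:
By the outcome, as a careful person would: the job done as asked, in the order asked, and still so for the second after the job is handed in, with the robot touching nothing.
Of filter_0, filter_1, filter_2 only 2 to 3 are there at a start; the rules pass over those that are not, and their reading is None.
At some moment in a run one of drip_tray may be knocked a few centimetres aside while the robot is not near it.
Once in a run the grip may slacken for a moment while it holds something.
It also fails if it takes over 210 s, if anything falls off the work surface, if the arm or the gripper's body presses on something with over 40 N, if the wrist force passes 120 N, or if a joint passes its speed limit or range.

### The arm

A 7-joint arm with a two-finger parallel gripper is mounted at the origin on a cart in front of the work surface, level with it; the furniture and walls round the work are solid. World frame = base frame: x ahead of the robot, y to its left, z up, the work surface at z = 0. Lengths are in m, angles in rad, forces in N, time in s.
With the tool pointing down it reaches from about 0.375 to 0.925 m from the base axis. Payload 3.1 kg.
Tool frame: the origin (TCP) lies between the finger pads; the fingertips stand 19 mm ahead of it and the grasp point (between the pads) is the TCP; z points along the fingers, y is the line along which they close (so a half turn about z gives the same grasp; the last joint's range is limited). The gripper opens to 85 mm and grips with 20 to 120 N. Pads are 22 mm wide; open, the fingers measure 114 mm over their backs; the gripper's body (76 mm by 85 mm) begins 54 mm behind the grasp point. The pads swing forward as they close: fully open they stand 13 mm farther back than shut.
Start: joints at [1.038, 0.383, 0.044, 1.598, -0.018, 1.161, -0.05], TCP at [0.274, -0.59, 0.25] pointing down, gripper open.
Joint ranges: [-2.61, 2.61], [-0.41, 2.15], [-1.48, 1.57], [0, 2.5], [-1.57, 4.71], [0.05, 1.97], [-2.85, 2.85]. Speed limits (rad/s): [2.79, 2.79, 3.14, 3.14, 3.14, 3.14, 3.14].

### API

Orientations are given as a unit quaternion [x, y, z, w].
In Python, from bench import move_ptp, movel, move_j, move_gripper, pause, inverse_kinematics, read_camera, camera_params, MotionError, sign_off, look_for, tip_of, read_time_s, read_qpos, read_joint_vel, read_effort, read_eef_pos, read_tcp_rot, read_ft_force, read_ft_torque, read_finger_gap, read_grasp_force gives the robot as it stands. Calls block until the motion is done:
- move_ptp(position, orientation): joint-space move of the TCP to a pose.
- movel(position, orientation=None, speed=0.15): straight line of the TCP; orientation=None keeps the orientation; speed is the mean speed in m/s.
- move_j(angles): joint-space move.
- move_gripper(opening, effort=None): finger opening in m; effort is the grip in N (None keeps the last); returns when the fingers have stopped.
- pause(seconds).
- inverse_kinematics(position, orientation): joint angles nearest the present ones, or None.
- read_camera(name): name is "scene" or "top" or "wrist"; returns the picture (384x512x3 uint8, red, green, blue); there is no depth.
- camera_params(name): a dict with "K" (3x3 intrinsics, pixels), "camera_from_world" (4x4, takes a point from world to camera coordinates). Camera axes: x right, y down, z forward; pixel columns grow to the right and rows downward; lengths in m; the calibration is good to about 2 mm. A picture is of the moment at which its call begins: read the wrist's pose just before it. camera_params takes no time and is no camera call; for the wrist camera it gives the pose at the moment of the call.
A pose or a line that the arm cannot do raises MotionError and nothing moves.
- sign_off(): hands the job in; it is judged then, once.
Trained networks look in the newest picture that a camera, given by its name, has taken for a name from the list of things; names that differ only in an ending like _2 or _b are one class to them, and where a whole thing is asked for, a point or a joint stands for the part that bears it (a point fixed in the world has none). Each returns a list of dicts, best first, with "confidence" (0 to 1); they miss things now and then, are a little off and sometimes report something else, mostly with a low value. They report only what shows in the picture. A call takes as long as a camera call.
- look_for(camera, name): "at" ([column, row] in pixels, amid what is visible of it).
- tip_of(camera, name): "at" ([column, row] in pixels: a listed point, or the origin of a listed thing).
Readings, each from a call of its own:
- read_time_s(): time.
- read_qpos(): joint angles.
- read_joint_vel(): joint speeds.
- read_effort(): joint torques, N m.
- read_eef_pos(): TCP position.
- read_tcp_rot(): TCP orientation.
- read_ft_force(): force on the tool from outside, world axes, zero at the start.
- read_ft_torque(): the same for the moment, N m.
- read_finger_gap(): finger opening in m.
- read_grasp_force(): force on a finger pad.
Only numpy, scipy, OpenCV 4.12 (cv2) and the standard library are available. Lean on these libraries where they do the work, as an engineer would, in place of code of your own. Each camera call takes 0.05 s, during which the arm holds its last target. There are 200 camera calls.

## Working session

There is one attempt and no reset: what is moved stays moved. The work goes in short steps, each a Python script; the robot and the scene stay as the last script left them, time stands still between calls to the robot, and variables do not carry over. Pictures are saved under pics/ and viewed, at most 14 in all, crops included, and the job is handed in when it is done.

```bash
ls; mkdir -p pics
cat > h.py <<'E'
from bench import *
import numpy as np, cv2
from scipy.spatial.transform import Rotation as R
def snap(c,f=None):
    im=read_camera(c)
    if f: cv2.imwrite('pics/'+f,im[:,:,::-1])
    return im
def ray(c,px,P=None):
    P=P or camera_params(c); K=np.array(P['K']);T=np.array(P['camera_from_world'])
    d=T[:3,:3].T@np.linalg.inv(K)@np.array([px[0],px[1],1.]); o=-T[:3,:3].T@T[:3,3]
    return o,d
def at_z(c,px,z,P=None):
    o,d=ray(c,px,P); return o+d*(z-o[2])/d[2]
def proj(c,p,P=None):
    P=P or camera_params(c); T=np.array(P['camera_from_world']); q=np.array(P['K'])@(T[:3,:3]@np.array(p)+T[:3,3]); return q[:2]/q[2]
def tri(obs): # [(cam,px)]
    A=np.zeros((3,3));b=np.zeros(3)
    for c,px in obs:
        o,d=ray(c,px);d/=np.linalg.norm(d);M=np.eye(3)-np.outer(d,d);A+=M;b+=M@o
    return np.linalg.solve(A,b)
def down(yaw): # tool z down, tool y (closing line) at world angle yaw from +y
    return (R.from_euler('z',yaw)*R.from_quat([1,0,0,0])).as_quat()
E
python3 - <<'E'
from h import *
np.set_printoptions(precision=3,suppress=True)
for c in ['scene','top']:
    snap(c,c+'0.png')
    P=camera_params(c);T=np.array(P['camera_from_world']);print(c,P['K'][0][0],-T[:3,:3].T@T[:3,3])
    for n in ['filter_box','cover','screw_left_wing','screw_rear_wing','screw_right_wing','mat','drip_tray','candle','can','tape_roll']:
        r=tip_of(c,n); print(n,[(np.round(x['at'],1).tolist(),round(x['confidence'],2)) for x in r[:4]])
print(read_time_s(),read_tcp_rot(),R.from_quat(read_tcp_rot()).as_matrix())
E
```

```text
pics
scene 440.05640547202114 [0.057 0.934 0.807]
filter_box [([268.1, 219.3], 0.68), ([317.4, 204.5], 0.18)]
cover [([271.7, 208.2], 0.85), ([290.5, 224.7], 0.75)]
screw_left_wing [([293.9, 220.9], 0.49)]
screw_rear_wing [([249.8, 188.7], 0.53)]
screw_right_wing []
mat [([334.0, 181.7], 0.97)]
drip_tray [([235.4, 307.6], 0.8)]
candle [([198.1, 229.3], 0.79)]
can [([250.9, 188.3], 0.68), ([205.4, 207.0], 0.62)]
tape_roll [([246.2, 187.1], 0.92), ([230.6, 310.0], 0.69), ([292.0, 224.6], 0.49), ([206.3, 207.7], 0.25)]
top 363.22519256681164 [0.494 0.02  1.041]
filter_box []
cover [([250.7, 194.2], 0.92)]
screw_left_wing [([217.9, 237.1], 0.4)]
screw_rear_wing [([257.2, 171.3], 0.49)]
screw_right_wing [([272.7, 246.0], 0.58)]
mat [([365.7, 224.5], 0.86)]
drip_tray [([125.9, 232.4], 0.96)]
candle [([205.4, 130.7], 0.58), ([303.1, 132.1], 0.4)]
can [([241.1, 122.8], 0.6)]
tape_roll [([303.0, 132.7], 0.62)]
1.1 [ 0.976  0.216  0.    -0.   ] [[ 0.907  0.421  0.   ]
 [ 0.421 -0.907  0.   ]
 [ 0.     0.    -1.   ]]
```

View pics/top0.png

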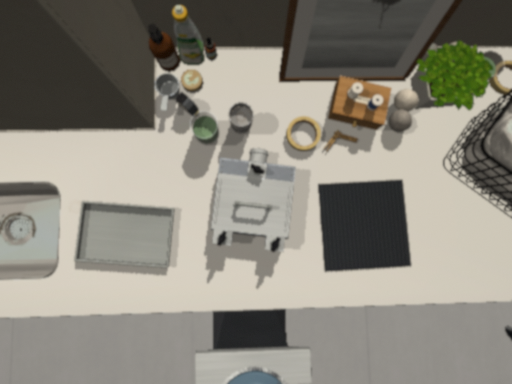

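View pics/scene0.png

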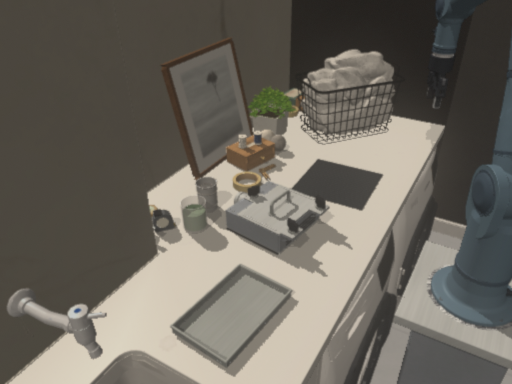

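Run:
```python
from h import *
np.set_printoptions(precision=4,suppress=True)
z=.066+.0265
L,Rr,B=[at_z('top',p,z) for p in ([217.9,237.1],[272.7,246.0],[257.2,171.3])]
print(L,Rr,B,'LR',np.linalg.norm(L-Rr),'B',np.linalg.norm((L+Rr)/2-B))
print('yaw',np.arctan2(*(L-Rr)[[1,0]])-np.pi/2, np.arctan2(*(B-(L+Rr)/2)[[1,0]]))
print('cover',at_z('top',[250.7,194.2],.066),at_z('scene',[271.7,208.2],.066))
print('mat',at_z('top',[365.7,224.5],0),at_z('scene',[334,181.7],0))
print('tray',at_z('top',[125.9,232.4],0),at_z('scene',[235.4,307.6],0))
for n,t,s in (('candle',[205.4,130.7],[198.1,229.3]),('tape',[303,132.7],[246.2,187.1]),('can',[241.1,122.8],[205.4,207])): print(n,at_z('top',t,0),at_z('scene',s,0))
print(tri([('top',[217.9,237.1]),('scene',[293.9,220.9])]),tri([('top',[257.2,171.3]),('scene',[249.8,188.7])]))
```

```text
[0.4651 0.0861 0.0925] [ 0.439  -0.0548  0.0925] [ 0.6347 -0.0192  0.0925] LR 0.1433189567804699 B 0.185930292310658
yaw -0.18357065358993707 -0.18855184068634545
cover [ 0.5767 -0.0014  0.066 ] [0.5659 0.004  0.066 ]
mat [ 0.4882 -0.3323  0.    ] [ 0.5003 -0.3278  0.    ]
tray [0.4815 0.3498 0.    ] [0.4851 0.3295 0.    ]
candle [0.7706 0.1254 0.    ] [0.7494 0.1266 0.    ]
tape [ 0.7608 -0.1606  0.    ] [ 0.7488 -0.1463  0.    ]
can [0.793  0.0209 0.    ] [0.7999 0.0207 0.    ]
[0.4611 0.0828 0.1094] [ 0.6417 -0.0149  0.0985]
```

The top view shows the box at about (255,200), turned by roughly -0.1 rad, with front wings at (222,238) and (275,244) and the rear wing at (258,160). The mat is on the right at (365,225) and the tray on the left at (125,233). The bystanders are behind the box. Next I'll get a closer look with the wrist camera.

Run:
```python
from h import *
np.set_printoptions(precision=4,suppress=True)
move_ptp([0.50,0.0,0.42],down(-0.12))
P=camera_params('wrist');T=np.array(P['camera_from_world']);print(-T[:3,:3].T@T[:3,3],T[2,:3],P['K'][0][0])
snap('wrist','w0.png')
for n in ['cover','screw_left_wing','screw_rear_wing','screw_right_wing','screw_left']:
    r=tip_of('wrist',n); print(n,[(np.round(x['at'],1).tolist(),round(x['confidence'],2),at_z('wrist',x['at'],.066 if n=='cover' else .0925)) for x in r[:4]])
print(read_time_s(),read_qpos())
```

```text
[ 0.5647 -0.0095  0.5432] [-0.2586  0.0304 -0.9655] 284.23870965949567
cover [([430.6, 139.6], 0.62, array([ 0.4942, -0.291 ,  0.066 ])), ([257.6, 113.1], 0.57, array([ 0.5709, -0.0119,  0.066 ]))]
screw_left_wing [([212.4, 187.9], 0.5, array([0.4629, 0.0759, 0.0925]))]
screw_rear_wing [([256.9, 61.6], 0.58, array([ 0.6425, -0.019 ,  0.0925]))]
screw_right_wing [([300.8, 188.9], 0.69, array([ 0.4437, -0.0669,  0.0925]))]Traceback (most recent call last):
  File "<stdin>", line 7, in <module>
ValueError: it knows: can, candle, cover, drip_tray, filter, filter_0_tab, filter_1_tab, filter_2_tab, filter_box, mat, screw_left_wing, screw_rear_wing, screw_right_wing, tape_roll
```

View pics/w0.png

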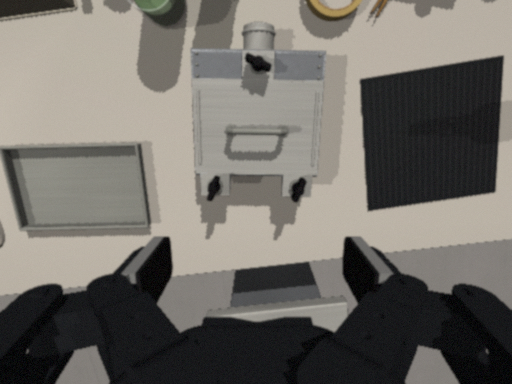

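```bash
cat >> h.py <<'E'
def fit_wing(im,P,p0,yaw_hint=None):
    """fit x,y,theta of the wing bar 40x10x(10.5..36.5 above z=.066) to dark pixels"""
    g=im.max(2); c=proj('wrist',p0,P); 
    m=(g<50).astype(np.uint8)
    yy,xx=np.mgrid[:m.shape[0],:m.shape[1]]; win=((xx-c[0])**2+(yy-c[1])**2<45**2)
    m=m*win
    best=None
    def score(x,y,t):
        d=np.array([np.cos(t),np.sin(t)]);n=np.array([-d[1],d[0]])
        pts=[proj('wrist',[*(np.array([x,y])+a*d*.02+b*n*.005),z],P) for a in(-1,1) for b in(-1,1) for z in(.0765,.1025)]
        h=cv2.convexHull(np.array(pts,np.float32)*1)
        k=np.zeros_like(m);cv2.fillConvexPoly(k,np.round(h*16).astype(np.int32),1,shift=4)
        return (k&m).sum()/max(1,(k|m).sum())
    x,y=p0[:2];b=(-1,)
    for st,ts in ((.004,np.arange(0,np.pi,.12)),(.002,None),(.001,None)):
        x0,y0=(x,y) if b[0]<0 else b[1:3]
        tt=ts if ts is not None else b[3]+np.linspace(-.1,.1,9)*(st/.002)
        for dx in np.arange(-3,4)*st:
            for dy in np.arange(-3,4)*st:
                for t in tt:
                    s=score(x0+dx,y0+dy,t)
                    if s>b[0]: b=(s,x0+dx,y0+dy,t)
    return b
E
python3 - <<'E'
from h import *
import json
np.set_printoptions(precision=4,suppress=True)
S={'left':[.463,.076],'right':[.4437,-.067],'rear':[.6425,-.019]}
out={};ims=[]
for n,p in S.items():
    move_ptp([p[0]-.075,p[1],.27],down(-.13))
    P=camera_params('wrist');im=snap('wrist')
    r=tip_of('wrist',f'screw_{n}_wing'); print(n,[(np.round(at_z('wrist',x['at'],.0925),4)[:2],round(x['confidence'],2)) for x in r[:2]])
    f=fit_wing(im,P,[*p,.0925]);print(n,np.round(f,4)); out[n]=f
    c=proj('wrist',[*p,.0925],P).astype(int); print(c)
    ims.append(cv2.resize(im[max(0,c[1]-60):c[1]+60,c[0]-60:c[0]+60],(260,260)))
    for yw in np.arange(-3.14,3.2,.3):
        q=inverse_kinematics([p[0],p[1],.098],down(yw)); print(round(yw,1),None if q is None else round(q[6],2),end='; ')
    print()
cv2.imwrite('pics/wings.png',np.hstack(ims)[:,:,::-1])
json.dump(out,open('wings.json','w'))
print(read_time_s())
E
```

```text
left [(array([0.4609, 0.0772]), 0.72)]
left [0.5946 0.462  0.075  2.735 ]
[246 110]
-3.1 0.74; -2.8 1.04; -2.5 1.34; -2.2 1.64; -1.9 1.94; -1.6 -2.63; -1.3 -2.75; -1.0 -2.77; -0.7 -2.8; -0.4 -2.49; -0.1 -2.19; 0.2 -1.88; 0.5 -1.57; 0.8 -1.26; 1.1 -0.97; 1.4 -0.67; 1.7 -0.37; 2.0 -0.08; 2.3 0.21; 2.6 0.51; 2.9 0.8; 3.2 0.75; 
right [(array([ 0.4413, -0.0629]), 0.71)]
right [ 0.6168  0.4417 -0.063   2.665 ]
[246 109]
-3.1 1.08; -2.8 1.38; -2.5 1.68; -2.2 1.98; -1.9 -2.64; -1.6 -2.78; -1.3 -2.61; -1.0 -2.71; -0.7 -2.41; -0.4 -2.1; -0.1 -1.79; 0.2 -1.48; 0.5 -1.17; 0.8 -0.86; 1.1 -0.57; 1.4 -0.27; 1.7 0.04; 2.0 0.33; 2.3 0.63; 2.6 0.93; 2.9 1.23; 3.2 1.1; 
rear []
rear [ 0.6749  0.6415 -0.019   1.01  ]
[246 106]
-3.1 0.9; -2.8 1.2; -2.5 1.5; -2.2 1.8; -1.9 -2.75; -1.6 -2.72; -1.3 -2.81; -1.0 -2.83; -0.7 -2.56; -0.4 -2.27; -0.1 -1.99; 0.2 -1.71; 0.5 -1.42; 0.8 -1.14; 1.1 -0.86; 1.4 -0.59; 1.7 -0.32; 2.0 -0.04; 2.3 0.23; 2.6 0.51; 2.9 0.78; 3.2 0.91; 
6.275
```

View pics/wings.png

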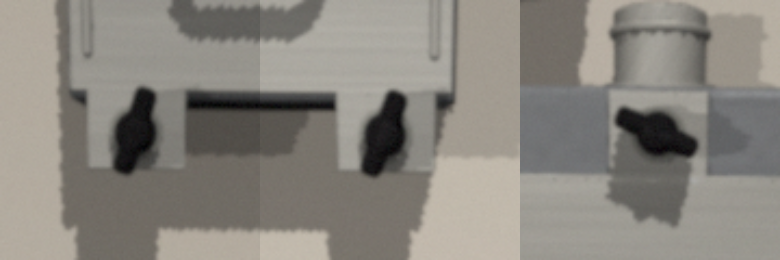

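The three fits agree with the model: 139.5 mm between the front screws (140 expected) and 191 mm front to rear (191 expected). I'll use a rigid fit for the cover pose and turn each screw with joint 7 in one grasp, starting with the left one.

```bash
cat >> h.py <<'E'
import json
MODEL={'left':[-.123,.07],'right':[-.123,-.07],'rear':[.068,0]}
def cover_pose(W):
    A=np.array([MODEL[k] for k in W]);B=np.array([W[k][1:3] for k in W]);ca,cb=A.mean(0),B.mean(0)
    H=(A-ca).T@(B-cb); yaw=np.arctan2(H[0,1]-H[1,0],H[0,0]+H[1,1])
    c,s=np.cos(yaw),np.sin(yaw); return cb-np.array([[c,-s],[s,c]])@ca,yaw
def loc(o,yaw,p):
    c,s=np.cos(yaw),np.sin(yaw); return o+np.array([[c,-s],[s,c]])@np.array(p[:2])
def turn(xy,yaw0,total=2.4,z=.099):
    move_gripper(.05)
    move_ptp([*xy,.18],down(yaw0)); movel([*xy,z],down(yaw0),speed=.1)
    t0=np.array(read_ft_torque());f0=np.array(read_ft_force())
    move_gripper(0.0,40)
    print('gap',read_finger_gap(),'grip',read_grasp_force(),'F',np.round(np.array(read_ft_force())-f0,1),'T',np.round(np.array(read_ft_torque())-t0,2))
    q=np.array(read_qpos());a=0;tq=0
    while a<total:
        a+=.3 if a<1.45 else .06
        qq=q.copy();qq[6]+=a;move_j(qq)
        tq=(np.array(read_ft_torque())-t0)[2]; F=np.array(read_ft_force())-f0
        if abs(tq)>.35 and a>1.5 : break
        if np.linalg.norm(F)>40: print('force',F,a);break
    print('turned',round(a,2),'tq',round(tq,3),'F',np.round(F,1),'gap',read_finger_gap())
    move_gripper(.05); p=read_eef_pos(); movel([p[0],p[1],.18],speed=.2)
    print('t',read_time_s()); return a
E
python3 - <<'E'
from h import *
W=json.load(open('wings.json'));o,y=cover_pose(W);print(o,y)
for k in MODEL: print(k,loc(o,y,MODEL[k]),W[k])
turn(loc(o,y,MODEL['left']),W['left'][3]-np.pi)
E
```

```text
[ 0.57385731 -0.01033989] -0.1353548448577335
left [0.46142826 0.07561771] [0.5946348733233979, 0.462, 0.075, 2.7349999999999994]
right [ 0.44253639 -0.06310178] [0.616793893129771, 0.4417, -0.063, 2.6649999999999996]
rear [ 0.64123535 -0.01951594] [0.6749116607773852, 0.6415, -0.018999999999999996, 1.01]
gap 0.008719735167391258 grip 42.702401876449585 F [-1.5 -1.7  3.5] T [-0.03  0.23 -0.08]
turned 1.98 tq -0.618 F [1.  0.1 0.6] gap 0.008952390370834295
t 13.8
```

Run:
```python
from h import *
W=json.load(open('wings.json'));o,y=cover_pose(W)
turn(loc(o,y,MODEL['right']),W['right'][3]-np.pi)
p=read_eef_pos();movel([p[0],p[1],.25])
turn(loc(o,y,MODEL['rear']),W['rear'][3])
p=read_eef_pos();movel([p[0],p[1],.27])
ims=[];N={}
for n in MODEL:
    p=loc(o,y,MODEL[n]); move_ptp([p[0]-.075,p[1],.27],down(-.13))
    P=camera_params('wrist');im=snap('wrist'); f=fit_wing(im,P,[*p,.0925]);N[n]=f;print(n,np.round(f,3),'turned mod pi',round((f[3]-W[n][3])%np.pi,3),'rel',round((f[3]-y)%np.pi,3),'was',round((W[n][3]-y)%np.pi,3))
    c=proj('wrist',[*p,.0925],P).astype(int); ims.append(cv2.resize(im[max(0,c[1]-60):c[1]+60,c[0]-60:c[0]+60],(260,260)))
cv2.imwrite('pics/wings2.png',np.hstack(ims)[:,:,::-1])
json.dump(N,open('wings2.json','w'));print(cover_pose(N),read_time_s())
```

```text
gap 0.00892714139498782 grip 43.26273858547211 F [-1.2  1.9  2.9] T [ 0.06 -0.   -0.08]
turned 2.1 tq -1.125 F [ 3.1  0.2 -2.8] gap 0.009043943714492226
t 22.3833
gap 0.009169228098205712 grip 43.07633578777313 F [ 0.2 -0.2  2. ] T [-0.05  0.02  0.  ]
turned 2.16 tq -0.884 F [ 6.1 -1.3 -2.5] gap 0.009154475088103756
t 31.2083
left [0.591 0.459 0.073 1.565] turned mod pi 1.972 rel 1.7 was 2.87
right [ 0.591  0.443 -0.065  1.61 ] turned mod pi 2.087 rel 1.745 was 2.8
rear [ 0.705  0.642 -0.021 -0.112] turned mod pi 2.019 rel 0.023 was 1.145
(array([ 0.57360333, -0.01173391]), np.float64(-0.1250544996279893)) 36.25
```

View pics/wings2.png

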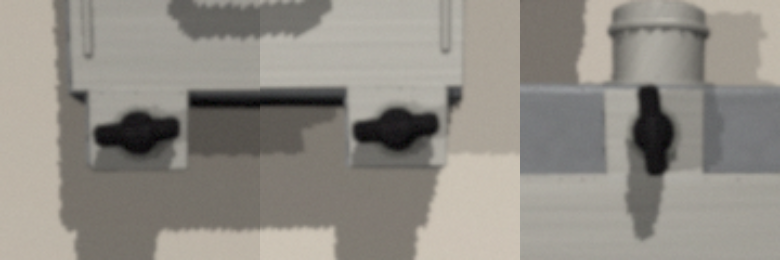

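All three screws have turned about 2.0–2.1 rad and met the stop with clear torque. The picture shows the front wings lying across the ears and the rear wing pointing fore-aft. Next I'll measure the mat, then move the cover.

```bash
cat >> h.py <<'E'
def fit_rect(im,P,c0,L,W,z,mask):
    n,lab,st,cen=cv2.connectedComponentsWithStats(mask.astype(np.uint8))
    c=proj('wrist',c0,P); i=lab[int(c[1]),int(c[0])]
    if i==0: i=1+np.argmax(st[1:,4])
    cs,_=cv2.findContours((lab==i).astype(np.uint8),cv2.RETR_EXTERNAL,cv2.CHAIN_APPROX_NONE)
    k=max(cs,key=cv2.contourArea)[:,0]
    w=np.array([at_z('wrist',p,z,P)[:2] for p in k],np.float32)
    return cv2.minAreaRect(w*1000), st[i]
E
python3 - <<'E'
from h import *
for p in ([.42,-.30,.45],):
    move_ptp(p,down(-.13)); P=camera_params('wrist'); im=snap('wrist','mat.png')
    print(fit_rect(im,P,[.49,-.33,.003],.25,.25,.003,im.max(2)<60))
    for c in [(.49,-.33,.003)]: print(proj('wrist',c,P))
    print([(at_z('wrist',x['at'],0)[:2],x['confidence']) for x in tip_of('wrist','mat')])
print(read_time_s())
E
```

```text
(((487.31683349609375, -328.7032470703125), (244.70494079589844, 244.54005432128906), 1.9844169616699219), array([  193,    34,   144,   151, 16705], dtype=int32))
[267.92327597 112.90996526]
[(array([ 0.48521054, -0.33307793]), 0.85)]
37.7167
```

View pics/mat.png

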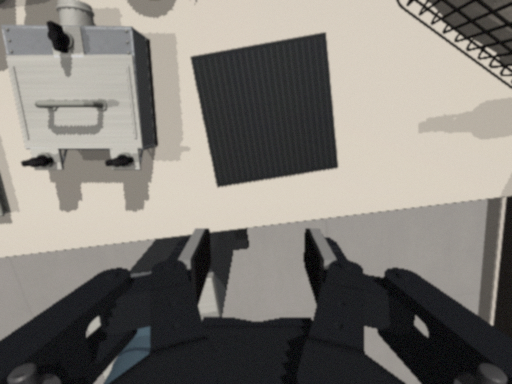

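The mat is clear and measures 245 mm square, centred at (0.487, -0.329) with yaw 0.035 rad. Now I'll lift the cover.

Run:
```python
from h import *
A,B=[cover_pose(json.load(open(f))) for f in('wings.json','wings2.json')]
o=(A[0]+B[0])/2;y=(A[1]+B[1])/2;print(o,y)
h=loc(o,y,[-.03,0]);dq=down(y+np.pi/2)
mc=np.array([.4873,-.329]);my=.035;hm=loc(mc,my,[-.004,0]);dm=down(my+np.pi/2)
move_gripper(.06);move_ptp([*h,.25],dq);movel([*h,.106],dq,speed=.12)
f0=np.array(read_ft_force());move_gripper(0,110)
print('grip',read_finger_gap(),read_grasp_force(),np.round(np.array(read_ft_force())-f0,1))
for z in (.111,.118,.131,.16): 
    movel([*h,z],speed=.05);F=np.array(read_ft_force())-f0;print(z,np.round(F,1),read_finger_gap())
    if np.linalg.norm(F)>35: print('STOP');raise SystemExit
movel([*((h+hm)/2),.16],down((y+my)/2+np.pi/2),speed=.15);movel([*hm,.16],dm,speed=.15);print(read_finger_gap())
snap('scene','carry.png');movel([*hm,.065],speed=.1)
z=.065
while z>.046:
    z-=.002;movel([*hm,z],speed=.03);F=np.array(read_ft_force())-f0
    if F[2]>-1.5: break
print('down',z,np.round(F,1),read_finger_gap(),read_time_s())
```

```text
[ 0.57373032 -0.0110369 ] -0.13020467224286142
grip 0.00646437958344305 107.51201391220093 [ 1.3 -2.   1.8]
0.111 [ 2.  -2.4 -4.2] 0.006278905818852029
0.118 [-0.7 -2.1 -4.8] 0.006812858965447956
0.131 [-1.2 -1.8 -4.9] 0.006588017020075475
0.16 [-0.5 -1.3 -4.7] 0.006815159176955529
0.006290927898463362
down 0.05499999999999999 [-0.2 -1.2  0.9] 0.006399076679509679 47.85
```

View pics/carry.png

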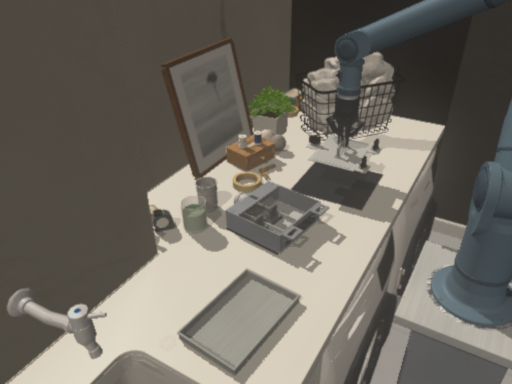

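The cover is lifted off and stands at the expected height on the mat. The tray appears to have shifted a little, from column 235 to about 242. I'll release, then look at the mat, box and tray.

Run:
```python
from h import *
np.set_printoptions(precision=4,suppress=True)
move_gripper(.06);p=read_eef_pos();movel([p[0],p[1],.3],speed=.25)
o=np.array([.57373,-.01104]);y=-.1302
move_ptp([.42,-.30,.45],down(-.13));P=camera_params('wrist');a=snap('wrist')
for n in('screw_left_wing','screw_right_wing','screw_rear_wing'):print(n,[at_z('wrist',x['at'],.0415)[:2] for x in tip_of('wrist',n)[:1]])
print('exp',[loc(np.array([.4873,-.329]),.035,[m[0]+.026,m[1]]) for m in MODEL.values()])
c=loc(o,y,[-.10,0]);move_ptp([*c,.40],down(y));P=camera_params('wrist');b=snap('wrist')
for n in('filter_0_tab',):
    for x in tip_of('wrist',n): w=at_z('wrist',x['at'],.05)[:2];d=w-o;c_,s_=np.cos(y),np.sin(y);print(n,x['confidence'],'world',w,'box',c_*d[0]+s_*d[1],-s_*d[0]+c_*d[1])
move_ptp([.42,.33,.45],down(0));P=camera_params('wrist');t=snap('wrist','tray.png')
print([(at_z('wrist',x['at'],0)[:2],x['confidence']) for x in tip_of('wrist','drip_tray')])
cv2.imwrite('pics/mix.png',np.hstack([cv2.resize(a,(400,300)),cv2.resize(b[0:300],(400,300))])[:,:,::-1])
print(read_time_s())
```

```text
screw_left_wing [array([ 0.3785, -0.2649])]
screw_right_wing [array([ 0.3896, -0.4062])]
screw_rear_wing [array([ 0.5818, -0.3233])]
exp [array([ 0.3879, -0.2624]), array([ 0.3928, -0.4024]), array([ 0.5812, -0.3257])]
[(array([0.4531, 0.3468]), 0.72)]
53.7
```

View pics/mix.png

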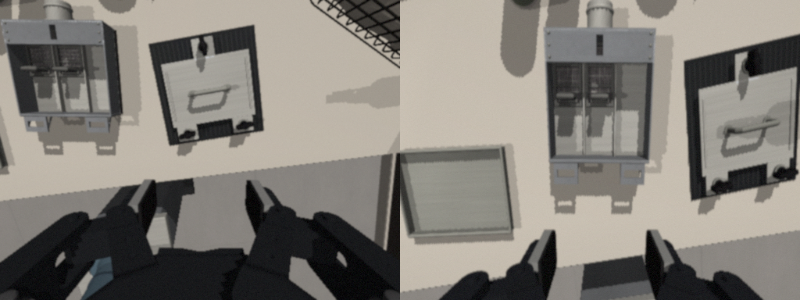

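View pics/tray.png

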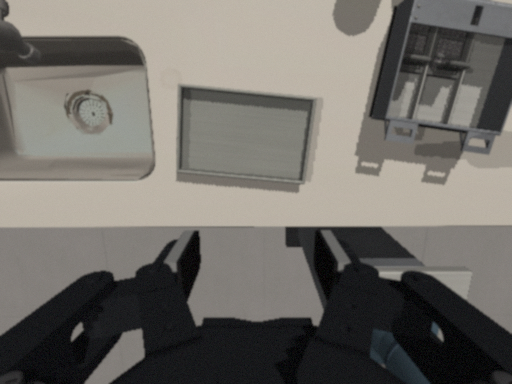

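The right-hand wrist view shows two filters, with tabs at about (566,95) and (602,95), in the left and middle bays. The right bay is empty. The cover lies within the mat. The tray's corners are at about (180,85), (322,97), (302,183) and (178,172). I'll look closer at the tabs.

```bash
cat >> h.py <<'E'
O=np.array([.57373,-.01104]);Y=-.1302
def tobox(w):
    d=np.array(w[:2])-O;c,s=np.cos(Y),np.sin(Y);return np.array([c*d[0]+s*d[1],-s*d[0]+c*d[1]])
E
python3 - <<'E'
from h import *
np.set_printoptions(precision=4,suppress=True)
Q=[at_z('wrist',p,.02)[:2] for p in([180,85],[322,97],[302,183],[178,172])];print('tray corners',*Q,'c',np.mean(Q,0),[np.linalg.norm(Q[i]-Q[(i+1)%4]) for i in range(4)])
c=loc(O,Y,[-.09,.034]);move_ptp([*c,.26],down(Y));P=camera_params('wrist');b=snap('wrist')
for n in('filter_0_tab','filter_1_tab'):
    for x in tip_of('wrist',n): print(n,x['at'],x['confidence'],tobox(at_z('wrist',x['at'],.05)))
v=b[0:250,100:420].copy()
for pt in ([-.004,.068,.062],[-.004,0,.062],[.045,0,.066],[-.1,.034,.024]): 
    px=proj('wrist',[*loc(O,Y,pt),pt[2]],P);print(pt,px);cv2.circle(v,(int(px[0]-100),int(px[1])),1,(255,0,0),-1)
cv2.imwrite('pics/tabs.png',cv2.resize(v,None,fx=2.3,fy=2.3,interpolation=cv2.INTER_CUBIC)[:,:,::-1]);print(read_time_s())
E
```

```text
tray corners [0.5444 0.4665] [0.5225 0.2059] [0.3598 0.2368] [0.3832 0.4825] c [0.4525 0.348 ] [np.float64(0.2615225234551594), np.float64(0.16559971723115696), np.float64(0.24676426040691132), np.float64(0.16193555279468566)]
filter_1_tab [285.5, 94.0] 0.76 [0.0011 0.0035]
[-0.004, 0.068, 0.062] [226.4136  97.9838]
[-0.004, 0, 0.062] [289.4965  98.1146]
[0.045, 0, 0.066] [291.4507  47.2591]
[-0.1, 0.034, 0.024] [257.6196 178.1497]
55.1917
```

View pics/tabs.png

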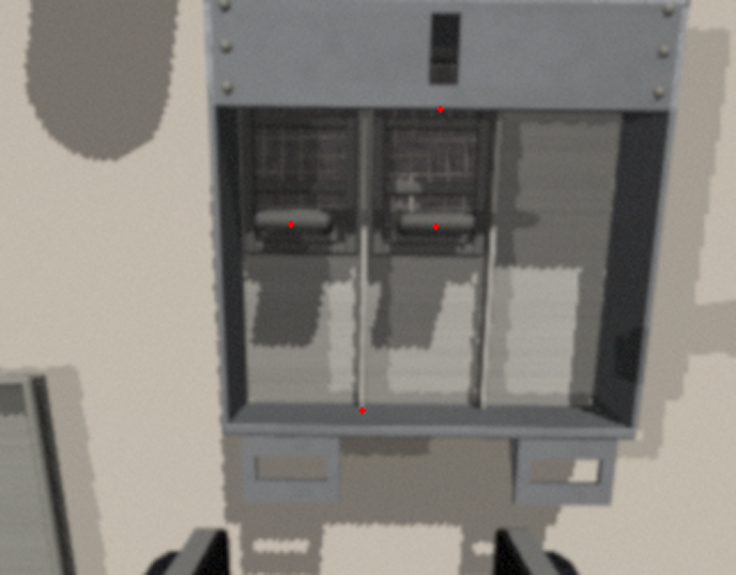

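The model points land on the tabs (within 2 px), dividers and roof edge, so the box pose is good. The tray centre is (0.4525, 0.348), confirmed two ways, with yaw about -0.09 rad. First I'll move the left-bay filter.

```bash
cat >> h.py <<'E'
def traytop():
    snap('top'); r=tip_of('top','drip_tray'); return (at_z('top',r[0]['at'],0)[:2],r[0]['confidence']) if r else None
def fetch(yb,tc,ty,ysl):
    zg=.051; q=down(Y+np.pi/2); g=loc(O,Y,[-.003,yb]); move_gripper(.04)
    p=read_eef_pos()
    if p[2]<.2: movel([p[0],p[1],.25])
    move_ptp([*g,.16],q); movel([*g,zg],q,speed=.1)
    f0=np.array(read_ft_force()); move_gripper(0,80)
    print('grip',read_finger_gap(),read_grasp_force(),np.round(np.array(read_ft_force())-f0,1))
    for d in (.02,.04,.060):
        movel([*loc(O,Y,[-.003-d,yb]),zg],speed=.06); F=np.array(read_ft_force())-f0; print(d,np.round(F,1),read_finger_gap())
    l=loc(O,Y,[-.063,yb])
    for z in (.065,.09,.17): movel([*l,z],speed=.08); F=np.array(read_ft_force())-f0; print(z,np.round(F,1),read_finger_gap())
    b=traytop(); print('tray top',b); return f0,zg
def place(tc,ty,ysl,f0,zg):
    t=loc(tc,ty,[-.036,ysl]); q=down(ty+np.pi/2)
    movel([*t,.17],q,speed=.2); movel([*t,zg+.01],speed=.12); z=zg+.01
    while z>zg-.008:
        z-=.002; movel([*t,z],speed=.03); F=np.array(read_ft_force())-f0
        if F[2]>1: break
    print('down',z,np.round(F,1),read_finger_gap())
    move_gripper(.04); movel([*t,.2],speed=.2); print('t',read_time_s())
E
python3 - <<'E'
from h import *
print(traytop())
f0,zg=fetch(.068,None,None,None)
json.dump([list(f0),zg],open('f0.json','w'))
snap('wrist','held.png')
print(read_time_s())
E
```

```text
(array([0.4514518 , 0.35738635]), 0.72)
grip 0.006670843947782258 79.56645727157593 [0.5 0.  2.7]
0.02 [-0.5 -0.3  6.8] 0.006780601035946607
0.04 [ 1.2 -0.1  8.2] 0.006744700326710728
0.06 [1.4 0.6 8.6] 0.006712610715621154
0.065 [ 1.   0.2 -2.3] 0.006635165563504908
0.09 [ 1.  -0.1 -1.2] 0.006748232537527209
0.17 [ 0.3 -0.4 -1.6] 0.007053617658737884
tray top (array([0.46188036, 0.35313109]), 0.77)
61.9
```

View pics/held.png

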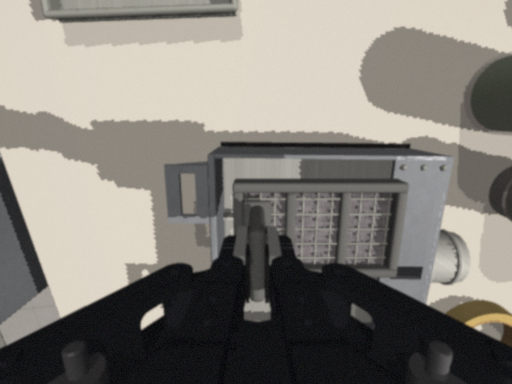

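The filter is held level. I'll check the visible end of the tray, corners at about (43,17) and (237,11), against its expected place, then put the filter down.

Run:
```python
from h import *
tc=np.array([.4528,.3475]);ty=-.089
for p in([-.08,-.125],[.08,-.125]): print(proj('wrist',[*loc(tc,ty,p),.02]))
c=[at_z('wrist',p,.02)[:2] for p in([43,15],[237,10])];print(c,np.linalg.norm(c[0]-c[1]),np.arctan2(*(c[1]-c[0])[::-1]))
m=(c[0]+c[1])/2;a=np.arctan2(*(c[1]-c[0])[::-1]);print('centre',loc(m,a,[0,.125]))
```

```text
[50.1269014  22.20427033]
[236.52041303  13.40092359]
[array([0.35771053, 0.23618428]), array([0.52215305, 0.21835197])] 0.16540656894425368 -0.10801892317833225
centre [0.45340792 0.35153958]
```

Run:
```python
from h import *
f0,zg=json.load(open('f0.json'));tc=np.array([.453,.3495]);ty=-.095
place(tc,ty,.05,np.array(f0),zg)
f0,zg=fetch(0.0,None,None,None)
json.dump([list(f0),zg],open('f0.json','w'))
# look at tray while holding
l=loc(O,Y,[-.063,0]);movel([*(l+[-.02,.08]),.25],speed=.2)
snap('wrist','held2.png');print(read_time_s())
for p in([-.08,-.125],[.08,-.125],[.08,.125],[-.08,.125]): print(proj('wrist',[*loc(tc,ty,p),.02]))
```

```text
down 0.04899999999999999 [-0.2 -1.   3. ] 0.0068568818246143035
t 67.6917
grip 0.0066181523858273895 78.44637036323547 [-0.2  0.3  2.1]
0.02 [-1.1 -0.3  6.4] 0.006606299786786863
0.04 [ 2.3 -0.5  6.8] 0.006442763285937754
0.06 [1.  0.8 7.4] 0.0066323763194540974
0.065 [-0.5  0.  -1.2] 0.006499376171604742
0.09 [-1.3  0.1 -1.5] 0.006627155588809975
0.17 [-0.9  0.4 -1.8] 0.006952427883170792
tray top (array([0.45749467, 0.35527343]), 0.78)
75.925
[125.99382563  49.44656784]
[267.5419637  43.5802003]
[ 259.988285   -264.91773808]
[  82.44697918 -255.09540767]
```

View pics/held2.png

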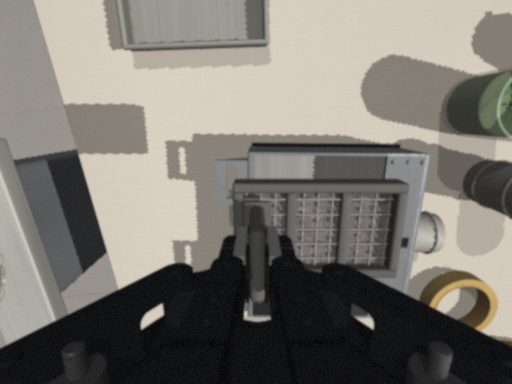

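The second filter is held. The tray's end corners, at (123,47) and (268,43), match the prediction to about 3 px, so the tray hasn't moved since. I'll place the second filter and inspect everything.

Run:
```python
from h import *
f0,zg=json.load(open('f0.json'));tc=np.array([.453,.3495]);ty=-.095
place(tc,ty,-.045,np.array(f0),zg)
p=read_eef_pos();movel([p[0],p[1],.35],speed=.25)
move_ptp([.40,.32,.42],down(0));a=snap('wrist')
move_ptp([.42,-.25,.45],down(-.1));b=snap('wrist')
s=snap('scene');cv2.imwrite('pics/final.png',np.vstack([np.hstack([cv2.resize(x[:230],(400,180)) for x in(a,b)]),cv2.resize(s,(800,600))[150:570]])[:,:,::-1]);print(read_time_s())
```

```text
down 0.04899999999999999 [-0.5 -0.   3.4] 0.006866311073085934
t 81.2417
85.4
```

View pics/final.png

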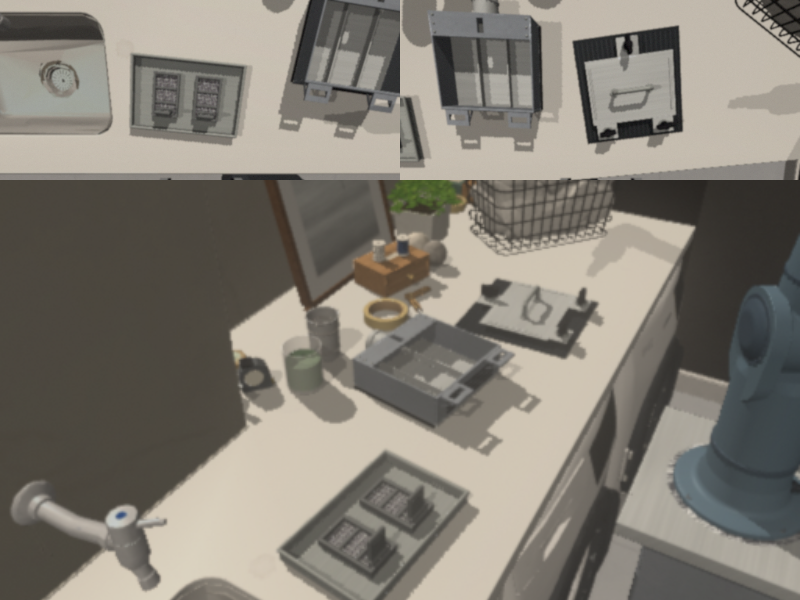

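Both filters lie flat in the tray with tabs up, the box is empty, the cover stands on the mat, and the candle, can and tape are undisturbed.

```bash
python3 -c "
from bench import *
print(sign_off())"
```

```text
the job is handed in; nothing more can be done
None
```

The job is handed in at about 85 s of the 210 s allowed: all three thumbscrews are at their stops, the cover lies flat on the mat about 4 mm off its middle as measured, and both filters present lie tab up in the drip tray; the candle jar, can and tape look untouched, and no verdict was returned at hand-in.

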